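# Sort the measured left-hand and right-hand brackets

### The arm

A 6-joint arm with a two-finger parallel gripper is mounted at the origin on the work surface. World frame = base frame: x ahead of the robot, y to its left, z up, the work surface at z = 0. Lengths are in m, angles in rad, forces in N, time in s.
With the tool pointing down it reaches from about 0.225 to 0.875 m from the base axis. Payload 3.4 kg.
Tool frame: the origin (TCP) lies at the very end of the fingers, on their centre line; the grasp point (between the pads) lies 19 mm behind it; z points along the fingers, y is the direction in which the jaws open and shut (so a half turn about z gives the same grasp; the last joint's range is limited). The gripper opens to 85 mm and grips with 20 to 120 N. Pads are 22 mm wide; open, the fingers measure 114 mm over their backs; the gripper's body (76 mm by 85 mm) begins 54 mm behind the grasp point. The pads swing forward as they close: fully open they stand 13 mm farther back than shut.
Start: joints at [-1.238, 0.276, 1.505, -0, 1.361, -0.121], TCP at [0.252, -0.517, 0.231] pointing down, gripper open.
Joint ranges: [-2.89, 2.89], [-0.75, 2.08], [0.22, 2.7], [-1.18, 4.32], [0.11, 2.71], [-2.7, 2.7]. Speed limits (rad/s): [2.57, 2.57, 3.14, 3.14, 3.14, 3.14].

### API

Orientations are given as a unit quaternion [w, x, y, z].
In Python, from rig import manip gives the robot as it stands. The module is installed in compiled form; this text tells all that it offers.
- The arm moves only by the tool carry_out, never from a script. Its argument "moves" is one flat list of numbers, 5 for each row, row after row: the opening in per cent of the stroke, from 0 (shut) to 100 (fully open), then the shift along the world's x, y, z in cm, then the turn about the world's z in rad. A call has exactly 10 rows; each row shifts and turns the commanded pose from where the row before left it; what a row does not reach is not made up. A row lasts 1/10 s, in which the tool goes at most 50 mm and 8.59 degrees, less where a joint would pass 70% of its speed; a pose out of reach is approached as far as the arm can. A call is refused whole if a number of a shift passes 5 or a number of a turn 0.15, either way. A call with a gripper value outside its range is refused whole. The fingers move at their own pace and stop on an object; "squeeze" is the grip in N (left out, the last holds). Time passes only in rows, so rows that do not move let the fingers close, or fill a call up. It gives the time, the measured TCP pose, the force and the opening at its end, in the units of the state.
- manip.get_state(): the state, without advancing time (a new reading comes with each control period).
- manip.get_image(name): name is "scene" or "top"; returns the picture (400x640x3 uint8, red, green, blue); there is no depth.
- manip.camera_info(name): a dict with "fov_y" (degrees; the focal length in pixels is half the picture's height over the tangent of half this angle, whatever the lens; pixels are square), "cx", "cy" (the principal point, pixels), "dist" ([k1, k2, p1, p2, k3] as OpenCV has them; the pictures are not rectified), "rvec" (rotation vector, rad) and "tvec" (3), from world to camera coordinates, as OpenCV has them. Camera axes: x right, y down, z forward; pixel columns grow to the right and rows downward; lengths in m; the calibration is good to about 2 mm. A picture is of the moment at which its call begins. camera_info takes no time and is no camera call.
- manip.sign_off(): hands the job in, once; it reports no verdict.
The state is a dict: "clock": time; "qpos": joint angles; "qd": joint speeds; "effort": joint torques, N m; "position": TCP position; "ee_rot": TCP orientation; "contact_force": force on the tool from outside, world axes, zero at the start; "moment": the same for the moment, N m; "width": finger opening in m.
Only numpy, scipy, OpenCV 4.12 (cv2) and the standard library are available. Lean on these libraries where they do the work, as an engineer would, in place of code of your own. Each camera call takes 0.05 s, during which the arm holds its last target. There are 200 camera calls.

### The job

Two L-shaped aluminium brackets, a left-hand and a right-hand one, have been measured and lie in the middle of the bench: with the rib up, the long leg pointing away from you and the footed end nearest, the foot sticks out to the left on the left-hand one and to the right on the right-hand one. Put the left-hand bracket into the grey bin on the robot's left and the right-hand bracket into the grey bin on the robot's right, each lying flat on the bin's floor with its rib up. The tee-shaped part with a foot on both sides is neither hand and is not part of the job.

Things in the scene. Friction and masses are not known exactly. Their poses are not given: they have to be found in the camera images.
- bracket_lh: left-hand L bracket, bare aluminium, 0.14 kg: leg 84 x 26 x 8 mm; rib 50 long, 12 thick along the leg's middle (grip across it), top 45 above underside; foot 32 out from the leg's edge, 26 wide, 8 thick, at one end. Origin: underside centre of leg, under mid-rib; +x along leg away from foot, z up; foot spans x -42..-16, y +13..+45. Any yaw, mid-table, flat on it, rib up
- bracket_rh: right-hand L bracket, bare aluminium, 0.14 kg: leg 84 x 26 x 8 mm; rib 50 long, 12 thick along the leg's middle (grip across it), top 45 above underside; foot 32 out from the leg's edge, 26 wide, 8 thick, at one end. Origin: underside centre of leg, under mid-rib; +x along leg away from foot, z up; foot spans x -42..-16, y -45..-13. Any yaw, mid-table, flat on it, rib up
- bin_left: grey open plastic bin on the robot's left (+y), fixed, for the left-hand bracket; outside 180 (x) x 160 (y) x 45 high, walls and floor 5 thick, inside 170 x 150 mm. Origin: centre of its underside on the table; axes along its sides, z up; turned up to 0.2 rad
- bin_right: grey open plastic bin on the robot's right (-y), fixed, for the right-hand bracket; outside 180 (x) x 160 (y) x 45 high, walls and floor 5 thick, inside 170 x 150 mm. Origin: centre of its underside on the table; axes along its sides, z up; turned up to 0.2 rad
There are look-alikes about, which are no part of the job. What is shaped like the bracket_lh but green or pink is not meant.

How it is judged:
By the outcome, as a careful person would: the job done as asked, in the order asked, and still so for the second after the job is handed in, with the robot touching nothing.
It also fails if it takes over 59 s, if anything falls off the work surface, if the arm or the gripper's body presses on something with over 40 N, if the wrist force passes 120 N, or if a joint passes its speed limit or range.

## Working session

There is one attempt and no reset: what is moved stays moved. The work goes in short steps, Python scripts to look and compute and a tool call to move; the robot and the scene stay as the last step left them, time stands still between calls to the robot, and variables do not carry over. Pictures are saved under pics/ and viewed, about 8 in all and at most 12, crops included, and the job is handed in when it is done.

Besides the shell and the picture viewer there is one more tool, called by a JSON object that holds its "fn" and its "kwargs". carry_out: Moves the arm, as the interface text tells. Its arguments: {"type":"object","properties":{"moves":{"type":"array","items":{"type":"number"}},"squeeze":{"type":"number"}},"required":["moves"]}

```bash
mkdir -p pics; cat > h.py <<'E'
import numpy as np, cv2
from rig import manip
def cam(n):
    c=manip.camera_info(n); f=200/np.tan(np.radians(c["fov_y"])/2)
    K=np.array([[f,0,c["cx"]],[0,f,c["cy"]],[0,0,1]]); R=cv2.Rodrigues(np.array(c["rvec"],float))[0]
    return K,np.array(c["dist"],float),R,np.array(c["tvec"],float).ravel()
def ray(n,px,z):
    K,d,R,t=cam(n); p=cv2.undistortPointsIter(np.array(px,float).reshape(-1,1,2),K,d,None,None,(3,100,1e-10)).reshape(-1,2)
    D=np.c_[p,np.ones(len(p))]@R; C=-R.T@t
    return C+D*((z-C[2])/D[:,2])[:,None]
def proj(n,P):
    K,d,R,t=cam(n); return cv2.projectPoints(np.array(P,float).reshape(-1,1,3),cv2.Rodrigues(R)[0],t,K,d)[0].reshape(-1,2)
def save(img,name): cv2.imwrite("pics/"+name,cv2.cvtColor(img,cv2.COLOR_RGB2BGR))
E
python3 - <<'E'
from h import *
for n in("top","scene"):
    im=manip.get_image(n); np.save(n+".npy",im); save(im,n+"0.png"); K,d,R,t=cam(n); print(n,K[0,0],d,-R.T@t)
print(manip.get_state())
E
```

```text
top 496.88569080690127 [0.02193747 0.         0.         0.         0.        ] [0.33334631 0.07129352 1.26191286]
scene 417.44078866416965 [-0.01287293  0.          0.          0.          0.        ] [ 1.49289187 -0.3886327   0.86093761]
{'clock': 0.1, 'qpos': array([-1.23803565e+00,  2.76508028e-01,  1.50599908e+00, -3.22160110e-05,
        1.36071620e+00, -1.21004975e-01]), 'qd': array([-0.00098446, -0.0014481 , -0.00110643,  0.00066708, -0.00069197,
       -0.00014767]), 'effort': array([ 1.44452159e-03, -4.17701018e+01, -2.46404994e+01, -6.99952898e-05,
        5.83266563e-03, -4.01855615e-06]), 'position': array([ 0.25187868, -0.51636718,  0.23054272]), 'ee_rot': array([-8.09094483e-04,  9.74371226e-01,  2.24944545e-01, -1.01826548e-04]), 'contact_force': array([0.06783538, 0.4433538 , 0.39135697]), 'moment': array([0.05039874, 0.00171869, 0.015501  ]), 'width': 0.08539553848921705}
```

View pics/top0.png

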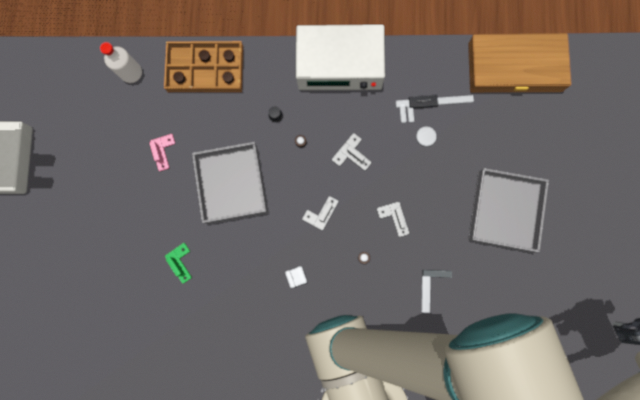

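View pics/scene0.png

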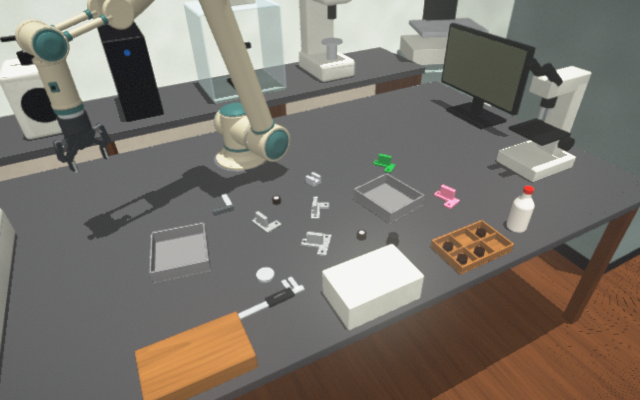

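Top view: +y is image left, x is up. Bin_left is at about (230,182) and bin_right at (510,210). The aluminium candidates are A (352,153), apparently the tee, B (321,213) and C (394,218). The green part (178,263) and pink part (162,152) are decoys. I'll enlarge A, B and C to confirm.

```bash
python3 - <<'E'
from h import *
im=np.load("top.npy")
c=im[125:245,295:420]; save(cv2.resize(c,None,fx=5,fy=5,interpolation=cv2.INTER_CUBIC)[:600],"crop.png")
hsv=cv2.cvtColor(im,cv2.COLOR_RGB2HSV)
m=((hsv[...,2]>110)&(hsv[...,1]<60)).astype(np.uint8)
n,l,s,ce=cv2.connectedComponentsWithStats(m)
for i in range(1,n):
    if s[i,4]>100 and s[i,1]>80: print(i,s[i],ce[i].round(1))
# bins: floor rect
for nm,(u,v) in dict(L=(230,182),R=(510,210)).items():
    k=l[v,u]
    P=ray("top",np.argwhere(l==k)[:,::-1],0.005)[:,:2].astype(np.float32) if k else None
    if k: print(nm,cv2.minAreaRect(P),im[v,u])
    else: print(nm,im[v,u])
E
```

```text
22 [437  94  38  11 331] [455.5  99.2]
23 [395  99  20  25 361] [404.9 110.7]
24 [   0  121   30   72 1977] [ 13.3 155.7]
25 [415 125  22  22 366] [426.  135.7]
27 [331 132  41  39 728] [351.3 152.9]
37 [ 192  141   74   82 4220] [229.4 183.1]
50 [ 473  167   76   86 4473] [508.5 210.6]
54 [301 195  38  36 624] [321.  213.6]
55 [376 201  34  37 622] [394.6 216.8]
66 [284 265  24  24 378] [295.4 276.6]
68 [421 271  31  42 524] [429.1 287.9]
73 [ 305  317  147   83 8458] [374.6 364.4]
74 [ 446  319  138   81 7259] [516.6 368.8]
76 [611 378  29  22 353] [628.9 392.1]
L ((0.5626671314239502, 0.3469487130641937), (0.18971896171569824, 0.16837583482265472), 10.499348640441895) [186 184 184]
R ((0.4919118285179138, -0.3719651699066162), (0.16856680810451508, 0.18919366598129272), 79.20243835449219) [169 167 168]
```

View pics/crop.png

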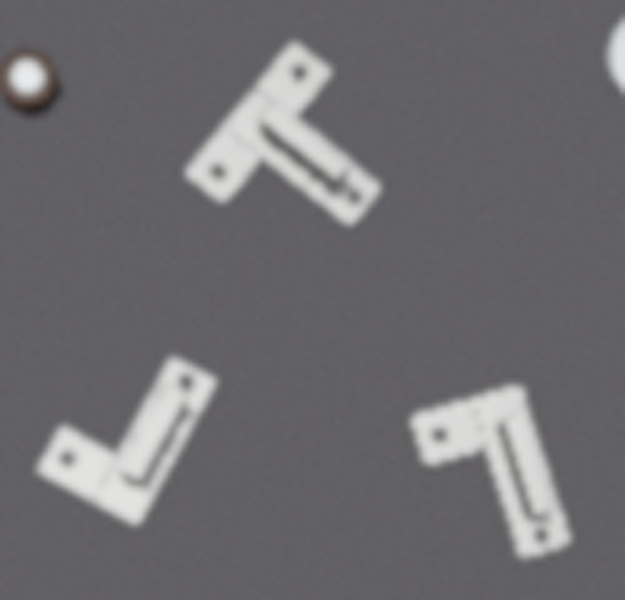

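The crop settles it:
- **A**, crop (285,130): feet on both sides, so it is the tee and stays put.
- **B**, crop (130,440): with its leg pointing up-right away and the footed end nearest, the foot is on the left. This is bracket_lh.
- **C**, crop (500,470): its leg points towards the viewer. Turned half round, the foot is on the right. This is bracket_rh.

Next I'll work out the poses from the corners.

```bash
python3 - <<'E'
from h import *
def pose(c,s):
    px=(np.array(c,float)+.5)/5-.5+[295,125]
    E1,E2,O,F1,F2=ray("top",px,0.008)[:,:2]
    print("leg",np.linalg.norm(E2-O)*1e3,"w",np.linalg.norm(E1-E2)*1e3,"foot+leg",np.linalg.norm(O-F1)*1e3,"fw",np.linalg.norm(F1-F2)*1e3)
    d=E2-O; d/=np.linalg.norm(d); f=F1-O; f/=np.linalg.norm(f)
    yaw=np.arctan2(d[1],d[0]); n=np.array([-d[1],d[0]])*s
    yaw2=np.arctan2(f[1],f[0])-s*np.pi/2
    org=(E2+O)/2+13e-3*n
    print("org",org,"yaw",yaw,"yaw from foot",yaw2,"foot side dot",f@n)
    return org,yaw
B=pose([(175,355),(217,380),(138,525),(38,466),(65,425)],1)
C=pose([(522,558),(572,540),(522,385),(410,415),(423,465)],-1)
s=manip.get_state(); from scipy.spatial.transform import Rotation as Ro
w,x,y,z=s["ee_rot"]; M=Ro.from_quat([x,y,z,w]).as_matrix(); j=np.arctan2(M[1,1],M[0,1])
print("jaw",j,"q1,q6",s["qpos"][[0,5]],s["position"])
for n,(o,yaw) in dict(B=B,C=C).items():
    t=(yaw+np.pi/2-j+np.pi/2)%np.pi-np.pi/2
    print(n,"turn",t,"dxyz",o-s["position"][:2])
E
```

```text
leg 84.13726076771434 w 24.991053232457556 foot+leg 59.03285282186914 fw 24.975586894455727
org [0.48079004 0.09365935] yaw -0.4936337743779222 yaw from foot -0.5294548954350771 foot side dot 0.9993584922435405
leg 82.0206754270857 w 26.765545517472745 foot+leg 58.88450813590399 fw 26.222039356940662
org [ 0.46639781 -0.09170719] yaw -2.850075645324363 yaw from foot 3.4075858296465884 foot side dot 0.9996742846779738
jaw -1.1170237948769612 q1,q6 [-1.23803565 -0.12100497] [ 0.25187868 -0.51636718  0.23054272]
B turn -0.9474063062958575 dxyz [0.22891136 0.61002653]
C turn -0.1622555236525054 dxyz [0.21451912 0.42465999]
```

{"fn": "carry_out", "kwargs": {"moves": [100,1.15,3.05,-0.5,0.109,100,1.15,3.05,-0.5,0.109,100,1.15,3.05,-0.5,0.109,100,1.15,3.05,-0.5,0.109,100,1.15,3.05,-0.5,0.109,100,1.15,3.05,-0.5,0.109,100,1.15,3.05,-0.5,0.109,100,1.15,3.05,-0.5,0.109,100,1.15,3.05,-0.5,0.109,100,1.15,3.05,-0.5,0.109], "squeeze": 50}}

```text
clock: 1.1
position: [0.3671, -0.2104, 0.1809]
ee_rot: [-0.0, 0.715, 0.699, 0.0]
contact_force: [0.4, 0.4, -0.4]
width: 0.0854
```

{"fn": "carry_out", "kwargs": {"moves": [100,1.15,3.05,-0.5,0.109,100,1.15,3.05,-0.5,0.109,100,1.15,3.05,-0.5,0.109,100,1.15,3.05,-0.5,0.109,100,1.15,3.05,-0.5,0.109,100,1.15,3.05,-0.5,0.109,100,1.15,3.05,-0.5,0.109,100,1.15,3.05,-0.5,0.109,100,1.15,3.05,-0.5,0.109,100,1.15,3.05,-0.5,0.109]}}

```text
clock: 2.1
position: [0.4821, 0.0945, 0.1308]
ee_rot: [-0.0, 0.249, 0.969, -0.0]
contact_force: [0.7, 0.1, 0.6]
width: 0.0854
```

{"fn": "carry_out", "kwargs": {"moves": [100,-0.13,-0.08,-2,-0.01,100,0,0,-2,0,100,0,0,-2,0,100,0,0,-2,0,100,0,0,-1.5,0,100,0,0,-1,0,100,0,0,-0.7,0,0,0,0,0,0,0,0,0,0,0,0,0,0,0,0]}}

```text
clock: 3.1
position: [0.4814, 0.0924, 0.02]
ee_rot: [0.001, 0.256, 0.967, 0.0]
contact_force: [0.3, 0.1, 0.4]
width: 0.0437
```

{"fn": "carry_out", "kwargs": {"moves": [0,0,0,0,0,0,0,0,0,0,0,0,0,0,0,0,0,0,0,0,0,0,0,0,0,0,0,0,0.5,0,0,0,0,1.5,0,0,0,0,3,0,0,0,0,3,0,0,0,0,3,0,0,0,0,2,0]}}

```text
schema error: expected 10 rows
```

```bash
python3 - <<'E'
from h import *
s=manip.get_state(); print(s["position"],s["width"],s["contact_force"],s["qpos"])
im=manip.get_image("scene"); u,v=proj("scene",s["position"])[0].astype(int); print(u,v)
save(cv2.resize(im[max(v-60,0):v+60,max(u-75,0):u+75],None,fx=4,fy=4,interpolation=cv2.INTER_CUBIC),"g1.png")
E
```

```text
[0.48141343 0.09239296 0.01998368] 0.043724324097425625 [0.3426117  0.06107726 0.39134466] [ 4.75188342e-02  3.70553654e-01  1.98097102e+00  8.14973637e-05
  7.88465915e-01 -1.00559889e+00]
314 206
```

View pics/g1.png

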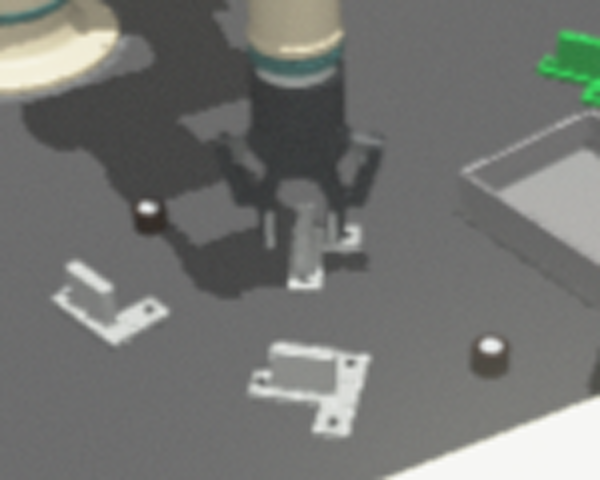

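The second call was refused because it had 11 rows. The picture shows the fingers half closed and straddling B's rib at crop (305,240), well centred, so I'll finish the close and lift.

{"fn": "carry_out", "kwargs": {"moves": [0,0,0,0,0,0,0,0,0,0,0,0,0,0,0,0,0,0,0,0,0,0,0,0,0,0,0,0,0.5,0,0,0,0,1.5,0,0,0,0,3,0,0,0,0,3,0,0,0,0,3,0]}}

```text
clock: 4.15
position: [0.4798, 0.0923, 0.1299]
ee_rot: [-0.001, 0.256, 0.967, -0.0]
contact_force: [1.3, -1.0, -1.2]
width: 0.0112
```

{"fn": "carry_out", "kwargs": {"moves": [0,0.98,2.87,0,0.086,0,0.98,2.87,0,0.086,0,0.98,2.87,0,0.086,0,0.98,2.87,0,0.086,0,0.98,2.87,0,0.086,0,0.98,2.87,0,0.086,0,0.98,2.87,0,0.086,0,0.98,2.87,0,0.086,0,0,0,0,0,0,0,0,0,0]}}

```text
clock: 5.15
position: [0.5583, 0.3219, 0.1283]
ee_rot: [-0.001, -0.085, 0.996, -0.001]
contact_force: [0.3, 0.2, -1.4]
width: 0.0111
```

```bash
python3 - <<'E'
from h import *
s=manip.get_state(); print(s["position"],s["width"])
im=manip.get_image("top"); save(cv2.resize(im[110:250,160:330],None,fx=4,fy=4,interpolation=cv2.INTER_CUBIC),"b1.png")
E
```

```text
[0.5583032  0.32191361 0.12832527] 0.01109698242506071
```

View pics/b1.png

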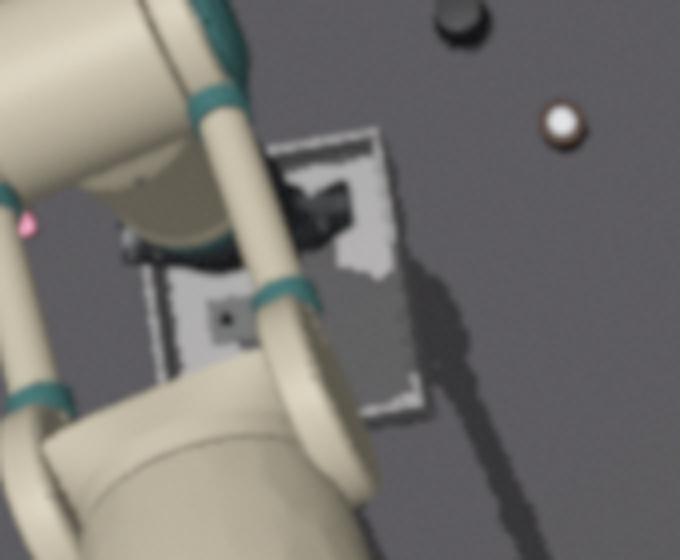

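The foot shows at crop (225,320), inside the bin and parallel to its walls. Lowering now.

{"fn": "carry_out", "kwargs": {"moves": [0,0,0,-2.5,0,0,0,0,-2.5,0,0,0,0,-2,0,0,0,0,-1.5,0,0,0,0,-0.9,0,0,0,0,-0.5,0,0,0,0,-0.3,0,0,0,0,-0.2,0,0,0,0,0,0,0,0,0,0,0]}}

```text
clock: 6.2
position: [0.5595, 0.3221, 0.0259]
ee_rot: [0.0, -0.085, 0.996, 0.0]
contact_force: [-0.8, -0.7, -2.7]
width: 0.0109
```

{"fn": "carry_out", "kwargs": {"moves": [0,0,0,-0.1,0,0,0,0,0,0,40,0,0,0,0,40,0,0,0,0,40,0,0,0,0,40,0,0,0,0,40,0,0,2,0,40,0,0,3,0,40,0,0,3,0,40,0,0,3,0]}}

```text
clock: 7.2
position: [0.559, 0.3219, 0.1353]
ee_rot: [-0.0, -0.085, 0.996, -0.0]
contact_force: [-0.2, -0.7, -0.6]
width: 0.034
```

{"fn": "carry_out", "kwargs": {"moves": [100,-0.42,-1.88,0,-0.138,100,-0.42,-1.88,0,-0.138,100,-0.42,-1.88,0,-0.138,100,-0.42,-1.88,0,-0.138,100,-0.42,-1.88,0,-0.138,100,-0.42,-1.88,0,-0.138,100,-0.42,-1.88,0,-0.138,100,-0.42,-1.88,0,-0.138,100,-0.42,-1.88,0,-0.138,100,-0.42,-1.88,0,-0.138]}}

```text
clock: 8.2
position: [0.5169, 0.1332, 0.1344]
ee_rot: [0.0, 0.571, 0.821, 0.0]
contact_force: [0.4, 0.5, 0.2]
width: 0.0856
```

{"fn": "carry_out", "kwargs": {"moves": [100,-0.42,-1.88,0,-0.138,100,-0.42,-1.88,0,-0.138,100,-0.42,-1.88,0,-0.138,100,-0.42,-1.88,0,-0.138,100,-0.42,-1.88,0,-0.138,100,-0.42,-1.88,0,-0.138,100,-0.42,-1.88,0,-0.138,100,-0.42,-1.88,0,-0.138,100,-0.42,-1.88,0,-0.138,100,-0.42,-1.88,0,-0.138]}}

```text
clock: 9.2
position: [0.4749, -0.0548, 0.1344]
ee_rot: [0.0, 0.963, 0.27, 0.0]
contact_force: [-0.2, 0.6, -0.1]
width: 0.0855
```

{"fn": "carry_out", "kwargs": {"moves": [100,-0.42,-1.88,0,-0.138,100,-0.42,-1.88,0,-0.138,100,0,0,0,0,100,0,0,0,0,100,0,0,0,0,100,0,0,0,0,100,0,0,0,0,100,0,0,0,0,100,0,0,0,0,100,0,0,0,0]}}

```text
clock: 10.2
position: [0.4668, -0.0915, 0.1343]
ee_rot: [0.0, 0.99, 0.138, -0.0]
contact_force: [-0.5, -0.4, -0.7]
width: 0.0853
```

```bash
python3 - <<'E'
from h import *
s=manip.get_state(); print(s["position"],s["width"],s["qpos"], s["ee_rot"])
im=manip.get_image("scene"); u,v=proj("scene",[.4664,-.0917,.02])[0].astype(int); print(u,v)
save(cv2.resize(im[v-70:v+60,u-75:u+195],None,fx=2.9,fy=2.9,interpolation=cv2.INTER_CUBIC),"g2.png")
E
```

```text
[ 0.46678407 -0.09151183  0.13430767] 0.08534543276537253 [-3.39962342e-01  2.07132800e-01  1.86172758e+00 -7.63974091e-05
  1.07274021e+00  9.54762081e-01] [ 2.79714795e-05  9.90485644e-01  1.37616089e-01 -1.89599181e-05]
261 220
```

View pics/g2.png

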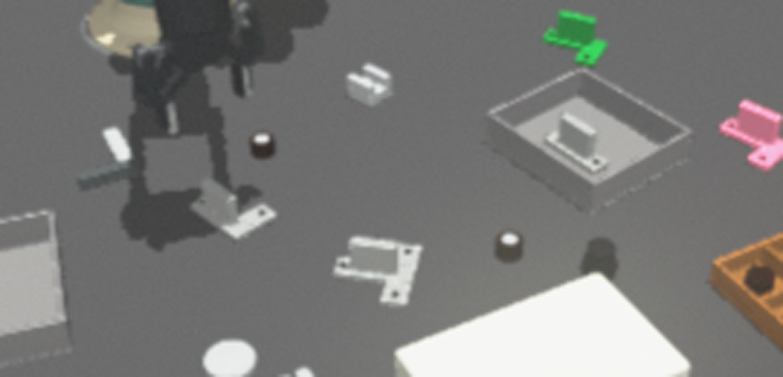

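The left-hand bracket at crop (575,140) lies flat in the left bin with its rib up. The gripper is above C at crop (225,205). Descending and gripping.

{"fn": "carry_out", "kwargs": {"moves": [100,0,0,-2,0,100,0,0,-2.5,0,100,0,0,-2.5,0,100,0,0,-2,0,100,0,0,-1.3,0,100,0,0,-0.8,0,100,0,0,-0.4,0,0,0,0,0,0,0,0,0,0,0,0,0,0,0,0]}}

```text
clock: 11.25
position: [0.4673, -0.0918, 0.02]
ee_rot: [0.0, 0.991, 0.137, 0.001]
contact_force: [0.5, -0.1, 0.5]
width: 0.0444
```

{"fn": "carry_out", "kwargs": {"moves": [0,0,0,0,0,0,0,0,0,0,0,0,0,0,0,0,0,0,0,0,0,0,0,0,0,0,0,0,0.5,0,0,0,0,1.5,0,0,0,0,3,0,0,0,0,3,0,0,0,0,3,0]}}

```text
clock: 12.25
position: [0.4661, -0.0915, 0.13]
ee_rot: [-0.0, 0.991, 0.137, -0.001]
contact_force: [0.5, 0.1, -1.4]
width: 0.011
```

{"fn": "carry_out", "kwargs": {"moves": [0,0.2,-3.14,0,-0.052,0,0.2,-3.14,0,-0.052,0,0.2,-3.14,0,-0.052,0,0.2,-3.14,0,-0.052,0,0.2,-3.14,0,-0.052,0,0.2,-3.14,0,-0.052,0,0.2,-3.14,0,-0.052,0,0.2,-3.14,0,-0.052,0,0.2,-3.14,0,-0.052,0,0,0,0,0]}}

```text
clock: 13.25
position: [0.485, -0.3788, 0.1288]
ee_rot: [0.002, 0.995, -0.098, 0.0]
contact_force: [0.4, 1.0, -1.4]
width: 0.0113
```

```bash
python3 - <<'E'
from h import *
s=manip.get_state(); print(s["position"],s["width"])
a=manip.get_image("top")[140:280,430:600]; b=manip.get_image("scene")[180:320,110:280]
save(cv2.resize(np.hstack([a,b]),None,fx=2.3,fy=2.3,interpolation=cv2.INTER_CUBIC),"b2.png")
E
```

```text
[ 0.48497621 -0.37877306  0.12875848] 0.011293739816323502
```

View pics/b2.png

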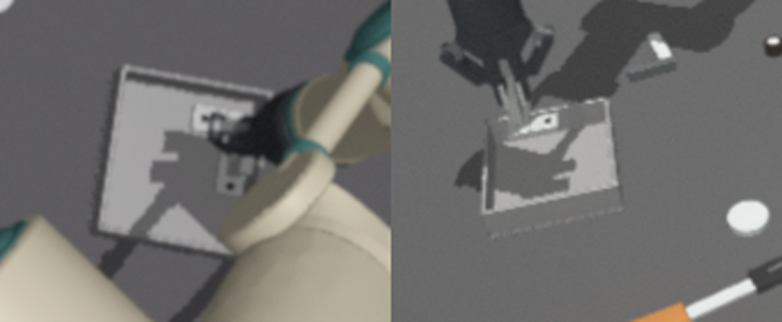

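The bracket is level above the right bin, with its foot at (215,120) pointing to the bin's middle. It appears shifted outwards only because of its height. Lowering with a +4 mm y correction.

{"fn": "carry_out", "kwargs": {"moves": [0,0,0.4,-2.5,0,0,0,0,-2.5,0,0,0,0,-2,0,0,0,0,-1.5,0,0,0,0,-0.9,0,0,0,0,-0.5,0,0,0,0,-0.3,0,0,0,0,-0.2,0,0,0,0,0,0,0,0,0,0,0]}}

```text
clock: 14.35
position: [0.485, -0.3705, 0.0259]
ee_rot: [0.0, 0.995, -0.096, 0.0]
contact_force: [-0.2, 0.5, -0.6]
width: 0.0112
```

{"fn": "carry_out", "kwargs": {"moves": [0,0,0,-0.1,0,0,0,0,0,0,40,0,0,0,0,40,0,0,0,0,40,0,0,0,0,40,0,0,0,0,40,0,0,2,0,40,0,0,3,0,40,0,0,3,0,40,0,0,3,0]}}

```text
clock: 15.35
position: [0.4846, -0.3701, 0.1354]
ee_rot: [-0.0, 0.995, -0.096, -0.0]
contact_force: [-1.0, -1.2, 0.1]
width: 0.0343
```

{"fn": "carry_out", "kwargs": {"moves": [40,-2.5,2,1,0,40,-2.5,2,1,0,40,-2.5,2,1,0,40,-2.5,2,1,0,40,-2.5,2,1,0,40,0,2,0,0,40,0,2,0,0,40,0,2,0,0,40,0,0,0,0,40,0,0,0,0]}}

```text
clock: 16.35
position: [0.3599, -0.2104, 0.1846]
ee_rot: [0.001, 0.995, -0.095, 0.0]
contact_force: [-0.6, -0.1, -0.7]
width: 0.0345
```

```bash
python3 - <<'E'
from h import *
s=manip.get_state(); print(s["position"],s["width"],s["contact_force"])
a=manip.get_image("top")[120:270,180:580]; b=manip.get_image("scene")[130:300,130:530]
save(cv2.resize(np.vstack([a,b[:150]]),None,fx=1.98,fy=1.98,interpolation=cv2.INTER_CUBIC),"fin.png")
E
```

```text
[ 0.35994406 -0.21044911  0.18456629] 0.034481751608968436 [-0.57851967 -0.14382797 -0.74916515]
```

View pics/fin.png

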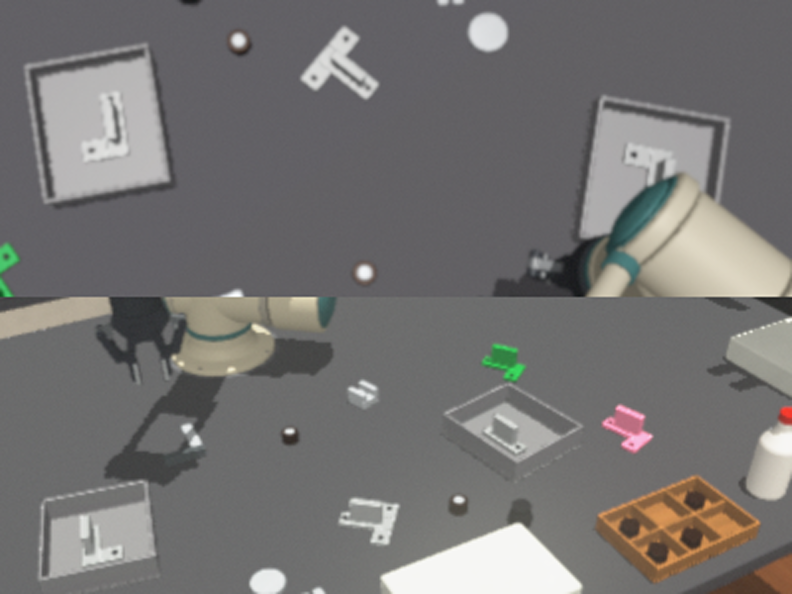

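Both brackets lie flat with their ribs up, the left-hand one at (108,128) in the left bin and the right-hand one at (650,160) in the right bin. The tee and the decoys haven't moved.

```bash
python3 -c "
from rig import manip; print(manip.sign_off())"
```

```text
the job is handed in; nothing more can be done
None
```

Both brackets are in their bins and the job is handed in, with the robot's clock at about 16.5 s of the 59 s allowed. I moved the left-hand bracket into the left bin first, then the right-hand one into the right bin.

The last pictures from both cameras show each bracket flat on its bin floor with its rib up. The arm partly hides the right-hand bracket in the top view, but the scene view shows it whole. The tee and the green and pink look-alikes were not touched, and the gripper is clear of everything.

- **Refused call:** one move call was refused because I gave it 11 rows. Nothing moved, and I sent it again with 10.
- **Position correction:** the arm read about 5 mm off in y above the right bin just after the traverse. I corrected it by 4 mm while lowering, and it ended within about 4 mm of the planned spot.
- **Forces:** the tool force readings at the end of each move never went above about 3 N.

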